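Squeeze and turn the safety cap off the glass-tablet jar

TASK

Open the jar of glass-cleaning tablets: press the cap's two blue side tabs in together, only as firmly as they need since they crack when crushed, keep them pressed while you turn the cap anticlockwise until you feel it come up against its stop, and lift it straight off; don't wrench it so that the jar turns in its clamp. Stand the cap right way up, wholly on the black rubber drip mat, letting go only once it rests there. Leave the glasses alone.

Things in the scene. Friction and masses are not known exactly. Their poses are not given: they have to be found in the camera images.
- cap: White round safety cap on the jar, 58 mm over its ribbed skirt, 41 mm high, with two blue finger tabs facing each other across it, at its own +y and -y. Origin: centre of its underside (its feet, on which it also stands when put down), 2 mm above the jar's shoulder while on the jar; z up. It has about 1 mm of side play on the neck.
- cap_top (a point): Centre of the cap's flat top, 41 mm above the cap's origin. A blue arrow there shows the opening turn (anticlockwise seen from above). A sprung liner inside the cap bears on the neck's rim and pushes the cap up with about 6 N while it is on the jar, fading as it rises 5 mm. Red dots on the jar's shoulder mark where the tabs stand at the catch, green ones at the end stop.
- tab_a (a point): Centre of the flat outer face of one blue tab (cap's +y side), 22.5 mm above the cap's origin. Faces: 14 mm wide, from 10 to 35 mm above the origin, 68 mm apart at rest. Each tab slides 5.3 mm straight inward on its own spring: 4 N to start, 12.4 N at 3.5 mm, 16.7 N when bottomed. Over 25 N a side cracks them.
- tab_b (a point): The same on the cap's -y side. Below each tab hangs a dog, caught behind a post on the jar's shoulder; the cap cannot turn anticlockwise until both tabs are in by 3.5 mm at once. So squeeze evenly: the harder-pressed tab bottoms while the other stays caught if the gripper is some 3 mm off centre; feel for the side force and step aside until it vanishes.
- caddy: Square steel caddy, 112 x 112 x 39 mm, a wire loop to 55 mm high at its +x and -x sides, fixed to the table. The round white jar (84 mm diameter, blue band) is clamped in its middle. Origin: on the table under the jar's axis, z up. The jar may stand any way round in it: the caddy's yaw says nothing about the cap's catch or stop.
- jar_neck (a point): On the jar's axis at its shoulder, 80 mm above the table; the 36 mm neck rises 34 mm more. Posts on the shoulder are 9 mm high: keep fingertips 11 mm above it. The cap may start up to 0.85 rad short of the catch. It can be lifted only from 0.38 rad past the catch to the end stop at 0.54 rad past it, that is after 0.4 to 1.4 rad in all: turn until the stop is felt.
- jar (a joint): Turn of the jar in its rubber clamp, rad, anticlockwise positive, 0 at the start. The clamp holds up to 0.35 N m, then the jar slips round. Turning the free cap takes under 0.12 N m; against the caught dogs or the end stop the torque climbs at once. Slipping by over 0.06 rad counts as wrenching.
- mat: Black rubber drip mat, 170 mm (its x) by 150 mm (its y), 8 mm thick, flat studded top, fixed to the table. Origin: centre of its underside.
- wine_a: Wine glass at the back, 80 mm diameter, 201 mm high, origin under its foot. Bystander.
- wine_b: Wine glass at the back, 80 mm diameter, 201 mm high, origin under its foot. Bystander.
- tumbler_a: Tumbler at the back, 81 mm diameter, 92 mm high, origin under its foot. Bystander.
- tumbler_b: Tumbler at the back, 81 mm diameter, 92 mm high, origin under its foot. Bystander.
Things that resemble listed ones, but are neither listed nor needed, are in the scene too. Of the things that look like the cap, the middle-sized one is meant.

How it is judged:
On the way, in this order (a step that is already met when the one before it is completed fails the run):
1. the cap is turned free and lifted clear of the jar's neck (z of cap in the frame of jar_neck above 0.04 m), for 0.1 s.
2. the cap rests on the mat while the fingers still hold it (z of cap in the frame of mat below 0.013 m and horizontal distance between cap and mat below 0.08 m and contact force between the fingers and cap above 1 N), for 0.05 s.
At the end, for the whole second after the job is handed in: the cap stands right way up (within 0.1 rad) and at rest on the mat, its underside within 4 mm of the mat's top, wholly over the mat (its centre within 56 mm of the mat's centre along the mat's x and 46 mm along its y) (z of cap in the frame of mat between 0.004 and 0.012 m and x of cap in the frame of mat between -0.056 and 0.056 m and y of cap in the frame of mat between -0.046 and 0.046 m and angle between cap's own z axis and vertical below 0.1 rad and linear speed of cap below 0.01 m/s); the robot touches nothing.
It fails at once if the tabs are crushed: the fingers press on the cap with over 50 N in all (25 N a side) (contact force between the fingers and cap above 50 N).
It fails at once if the jar is wrenched: it slips round in its clamp by over 0.06 rad (value of joint jar above 0.06 rad or value of joint jar below -0.06 rad).
It fails at once if a glass is disturbed: any of the four moved over 20 mm (distance of any of wine_a, wine_b, tumbler_a, tumbler_b from where it was at the start of the episode above 0.02 m).
It also fails if it takes over 64 s, if anything falls off the work surface, if the arm or the gripper's body presses on something with over 40 N, if the wrist force passes 120 N, or if a joint passes its speed limit or range.

ROBOT

A 6-joint arm with a two-finger parallel gripper is mounted at the origin on the work surface; the furniture and walls round the work are solid. World frame = base frame: x ahead of the robot, y to its left, z up, the work surface at z = 0. Lengths are in m, angles in rad, forces in N, time in s.
With the tool pointing down it reaches from about 0.3 to 0.875 m from the base axis. Payload 6.4 kg.
Tool frame: the origin (TCP) lies at the very end of the fingers, on their centre line; the grasp point (between the pads) lies 19 mm behind it; z points along the fingers, y is the line along which they close (so a half turn about z gives the same grasp; the last joint's range is limited). The gripper opens to 88 mm and grips with 3 to 60 N. Pads are 18 mm wide; open, the fingers measure 123 mm over their backs; the gripper's body (75 mm by 187 mm) begins 45 mm behind the grasp point.
Start: joints at [-1.371, 0.181, 1.607, -0, 1.354, -0.206], TCP at [0.227, -0.528, 0.209] pointing down, gripper open.
Joint ranges: [-2.99, 2.99], [-0.89, 2.07], [0.3, 2.58], [-1.14, 4.28], [0, 2.63], [-3.12, 3.12]. Speed limits (rad/s): [2.57, 2.57, 3.01, 3.14, 3.14, 3.14].

INTERFACE

Orientations are given as a 3x3 rotation matrix whose columns are the frame's x, y, z axes.
In Python, from plant import status, eyes, ticket gives the robot as it stands.
- The arm moves only by the tool apply_moves, never from a script. Its argument "motion" is a list of rows, each an object with "travel": the shift along the tool's x, y, z in a scale on which 1.0 is 1000 mm, a list of three; "twist": the turn, a rotation vector about the tool's x, y, z in fractions of the full range, 1 being 60 degrees, a list of three; "gripper": the closure, from -1 (fully open) to 1 (shut). In form: [{"travel": [x, y, z], "twist": [ax, ay, az], "gripper": gripper}, ...]. A call has 1 to 10 rows; each row is the pose to reach, as a shift and turn from the pose commanded when the call began, along the tool's axes at that moment; what a row does not reach only later rows make up. A row lasts 1/8 s, in which the tool goes at most 62.5 mm and 10.7 degrees, less where a joint would pass 70% of its speed; a pose out of reach is approached as far as the arm can. No shift or turn number may pass 1 either way. A call with a gripper value outside its range is refused whole. The fingers move at their own pace and stop on an object; "force" is the grip in N (left out, the last holds). Time passes only in rows, so rows that repeat a pose let the fingers close. It gives the time, the measured TCP pose, the force, the opening and the grip force at its end, in the units of the state.
- status.get_obs(): the state, without advancing time (a new reading comes with each control period).
- eyes.grab_frame(name): name is "side" or "top" or "wrist"; returns a dict with "color" (420x560x3 uint8, blue, green, red), "mtx" (3x3 intrinsics, pixels), "rvec" (rotation vector, rad) and "tvec" (3), from world to camera coordinates, as OpenCV has them. Camera axes: x right, y down, z forward; pixel columns grow to the right and rows downward; lengths in m; the calibration is good to about 2 mm. A picture is of the moment at which its call begins. There is no depth.
- ticket.finish_job(): hands the job in; it is judged then, once.
The state is a dict: "time": time; "joint_positions": joint angles; "dq": joint speeds; "joint_torque": joint torques, N m; "ee_pos": TCP position; "ee_rot": TCP orientation; "wrist_force": force on the tool from outside, world axes, zero at the start; "ft_torque": the same for the moment, N m; "width": opening from 0.0 (shut) to 1.0 (fully open); "grasp_force": force on a finger pad.
Only numpy, scipy, OpenCV 4.12 (cv2) and the standard library are available. Lean on these libraries where they do the work, as an engineer would, in place of code of your own. Each camera call takes 0.05 s, during which the arm holds its last target. There are 200 camera calls.

## Working session

There is one attempt and no reset: what is moved stays moved. The work goes in short steps, Python scripts to look and compute and a tool call to move; the robot and the scene stay as the last step left them, time stands still between calls to the robot, and variables do not carry over. Pictures are saved under pics/ and viewed, at most 10 in all, crops included, and the job is handed in when it is done.

Besides the shell and the picture viewer there is one more tool, called as a command line: name --argument value ..., lists and objects as JSON in quotes. apply_moves: Moves the arm, as the interface text tells. Its arguments: {"type":"object","properties":{"motion":{"type":"array","items":{"type":"object","properties":{"travel":{"type":"array","items":{"type":"number"}},"twist":{"type":"array","items":{"type":"number"}},"gripper":{"type":"number"}}}},"force":{"type":"number"}},"required":["motion"]}

```bash
mkdir -p pics; ls; cat > h.py <<'E'
import sys; sys.path.insert(0,'.')
import numpy as np, cv2, pickle
from plant import status, eyes, ticket
def grab(n,tag):
    f=eyes.grab_frame(n); pickle.dump(f,open(f'pics/{tag}.pkl','wb')); cv2.imwrite(f'pics/{tag}.png',f['color']); return f
def load(tag): return pickle.load(open(f'pics/{tag}.pkl','rb'))
def ray(f,uv):
    R=cv2.Rodrigues(np.array(f['rvec'],float))[0]; t=np.array(f['tvec'],float).ravel()
    return -R.T@t, R.T@np.linalg.inv(f['mtx'])@np.array([uv[0],uv[1],1.])
def atz(f,uv,z):
    c,d=ray(f,uv); return c+d*(z-c[2])/d[2]
def proj(f,P): return cv2.projectPoints(np.array(P,float).reshape(-1,1,3),np.array(f['rvec'],float),np.array(f['tvec'],float),f['mtx'],None)[0].reshape(-1,2)
E
python3 - <<'E'
from h import *
a=grab('side','s0');b=grab('top','t0');
print(status.get_obs())
cv2.imwrite('pics/st0.png',np.vstack([cv2.resize(a['color'],(400,300)),cv2.resize(b['color'],(400,300))]))
E
```

```text
pics
{'time': 0.1, 'joint_positions': array([-1.37128101e+00,  1.81444303e-01,  1.60784722e+00, -1.31607795e-06,
        1.35378714e+00, -2.06303311e-01]), 'dq': array([ 0.00068326, -0.00162724, -0.00249094,  0.00119291,  0.0002105 ,
        0.00156357]), 'joint_torque': array([ 2.57660768e-04, -4.34820592e+01, -3.42694831e+01,  7.03090453e-02,
        3.40204930e-02, -3.60907063e-05]), 'ee_pos': array([ 0.22690758, -0.52779923,  0.20824226]), 'ee_rot': array([[ 9.18779466e-01,  3.94771080e-01, -2.95777766e-04],
       [ 3.94771074e-01, -9.18778362e-01,  1.45627375e-03],
       [ 3.03140549e-04, -1.45475892e-03, -9.99998896e-01]]), 'wrist_force': array([-0.78306106,  0.79588782,  0.37996461]), 'ft_torque': array([-0.00529628,  0.01701231,  0.03332208]), 'grasp_force': 0.0, 'width': 1.0017028816388827}
```

View pics/t0.png

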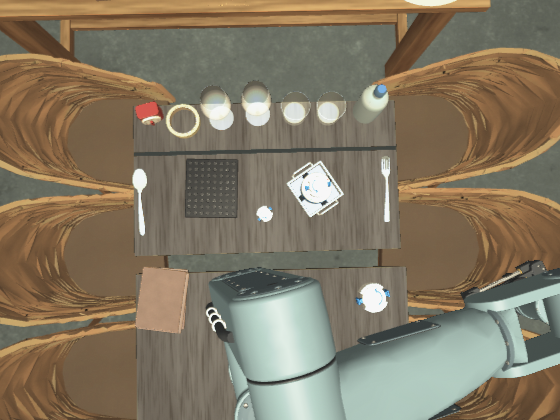

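View pics/s0.png

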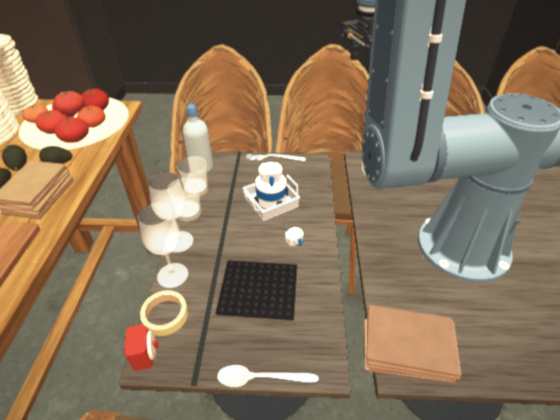

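Candidates for the cap in the top view are the cap on the jar in the caddy (316,187), a small cap loose on the table (264,214), and a large cap near the base (373,297). The one on the jar is middle-sized. I'll check it in a crop together with the mat.

```bash
python3 - <<'E'
from h import *
b=load('t0');a=load('s0')
c1=cv2.resize(b['color'][150:230,270:360],None,fx=6,fy=6,interpolation=cv2.INTER_CUBIC)
c2=cv2.resize(a['color'][155:225,235:305],None,fx=3.7,fy=3.7,interpolation=cv2.INTER_CUBIC)
o=np.zeros((480,800,3),np.uint8);o[:480,:540]=c1;o[:259,541:800]=c2
cv2.imwrite('pics/c1.png',o)
print('cam',ray(b,(280,210))[0],ray(a,(280,210))[0])
print('jar top',atz(b,(316,187),.123))
print('mat corners',[atz(b,p,.008).round(3) for p in [(185,160),(237,160),(186,217),(238,217)]],[atz(a,p,.008).round(3) for p in [(226,262),(297,264),(217,314),(295,318)]])
print('small,large',atz(b,(264,214),.02).round(3),atz(b,(373,297),.04).round(3))
E
```

```text
cam [ 0.3632038  -0.02071756  1.32729502] [0.43096204 0.69103179 0.76148529]
jar top [ 0.48759736 -0.14195788  0.123     ]
mat corners [array([0.588, 0.223, 0.008]), array([0.584, 0.073, 0.008]), array([0.423, 0.223, 0.008]), array([0.419, 0.074, 0.008])] [array([0.587, 0.08 , 0.008]), array([0.416, 0.08 , 0.008]), array([0.586, 0.223, 0.008]), array([0.419, 0.226, 0.008])]
small,large [ 0.425 -0.001  0.02 ] [ 0.184 -0.299  0.04 ]
```

View pics/c1.png

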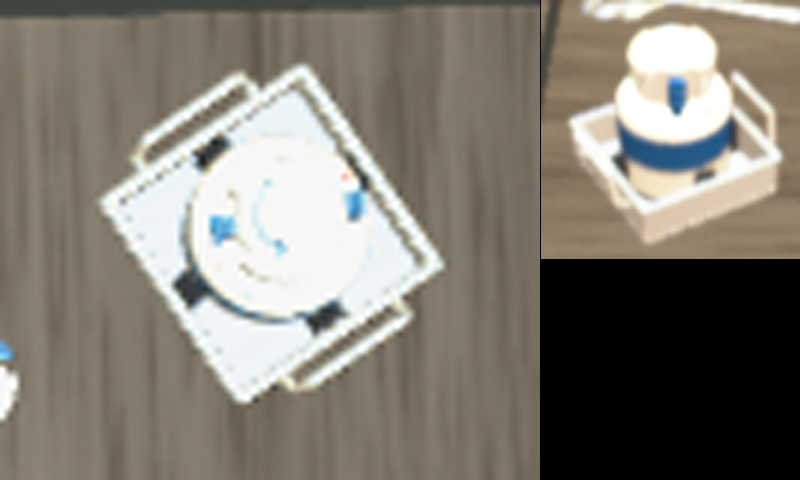

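The crop shows the cap on the jar with tabs at about (307,188) and (329,184) and a red dot slightly anticlockwise of the right tab. The arrow also points anticlockwise. I'll move above it and look with the wrist camera.

```bash
cat >> h.py <<'E'
from scipy.spatial.transform import Rotation as Ro
def rel(p,yaw,o=None):
    """travel mm, twist deg to reach pointing-down pose with tool y at yaw (deg)"""
    o=o or status.get_obs(); R=o['ee_rot']; y=np.radians(yaw)
    Y=np.array([np.cos(y),np.sin(y),0]);Z=np.array([0,0,-1.]);T=np.c_[np.cross(Y,Z),Y,Z]
    return (R.T@(np.array(p)-o['ee_pos'])*1e3).round(1), np.degrees(Ro.from_matrix(R.T@T).as_rotvec()).round(1)
E
python3 - <<'E'
from h import *
b=load('t0')
A=atz(b,(307,188),.115);B=atz(b,(329.2,184.2),.115)
print(A,B,(A+B)/2,np.linalg.norm(A-B),np.degrees(np.arctan2(*(B-A)[1::-1])))
c=(A+B)/2
print(rel([c[0],c[1],.26],-80))
E
```

```text
[ 0.48637395 -0.11872346  0.115     ] [ 0.49499799 -0.17818654  0.115     ] [ 0.49068597 -0.148455    0.115     ] 0.060085198676871454 -81.74782092092913
(array([ 392.1, -244.5,  -51.3]), array([-0.1, -0. , 13.3]))
```

Careful with the scale: shifts go in shares of 1000 mm and turns go in shares of 60 degrees. That gives: 392 mm / 1000 = 0.392, -244 mm / 1000 = -0.244, 13.3 degrees / 60 = 0.2217.

apply_moves --motion '[{"travel":[0.05,-0.03,-0.04],"twist":[0,0,0.0333],"gripper":-1},{"travel":[0.1,-0.06,-0.051],"twist":[0,0,0.0667],"gripper":-1},{"travel":[0.15,-0.092,-0.051],"twist":[0,0,0.1],"gripper":-1},{"travel":[0.2,-0.124,-0.051],"twist":[0,0,0.1333],"gripper":-1},{"travel":[0.25,-0.155,-0.051],"twist":[0,0,0.1667],"gripper":-1},{"travel":[0.3,-0.186,-0.051],"twist":[0,0,0.2],"gripper":-1},{"travel":[0.35,-0.217,-0.051],"twist":[0,0,0.2217],"gripper":-1},{"travel":[0.392,-0.244,-0.051],"twist":[0,0,0.2217],"gripper":-1},{"travel":[0.392,-0.244,-0.051],"twist":[0,0,0.2217],"gripper":-1},{"travel":[0.392,-0.244,-0.051],"twist":[0,0,0.2217],"gripper":-1}]'

```text
time: 1.35
ee_pos: [0.4905, -0.1495, 0.2596]
ee_rot: [[0.985, 0.173, -0.001], [0.173, -0.985, -0.0], [-0.001, -0.0, -1.0]]
wrist_force: [-0.5, 0.6, -0.8]
width: 1.001
grasp_force: 0.0
```

```bash
python3 - <<'E'
from h import *
f=grab('wrist','w1'); o=status.get_obs(); print(o['ee_pos'],o['ee_rot'][:,1],o['joint_positions'],ray(f,(280,210)))
print(proj(f,[[.4907,-.1485,.121]]))
E
```

```text
[ 0.49027744 -0.15006114  0.2596866 ] [ 1.72146180e-01 -9.85071410e-01 -1.03026966e-04] [-5.28541376e-01 -4.04237839e-05  1.69936276e+00 -4.43322575e-04
  1.44295036e+00  8.69303619e-01] (array([ 0.56830274, -0.13663163,  0.43541951]), array([-0.30203244, -0.04805818, -0.95209595]))
[[279.85407558 189.51197693]]
```

View pics/w1.png

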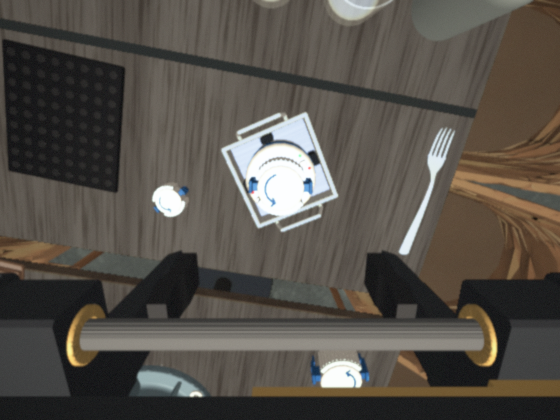

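The wrist view shows the jar's cap centred near (281,188), with tabs at about (252,186) and (309,185). I'll enlarge that.

```bash
python3 - <<'E'
from h import *
f=load('w1')
cv2.imwrite('pics/w1c.png',cv2.resize(f['color'][130:230,230:335],None,fx=6,fy=6,interpolation=cv2.INTER_CUBIC)[:600])
E
```

```text
(no output)
```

View pics/w1c.png

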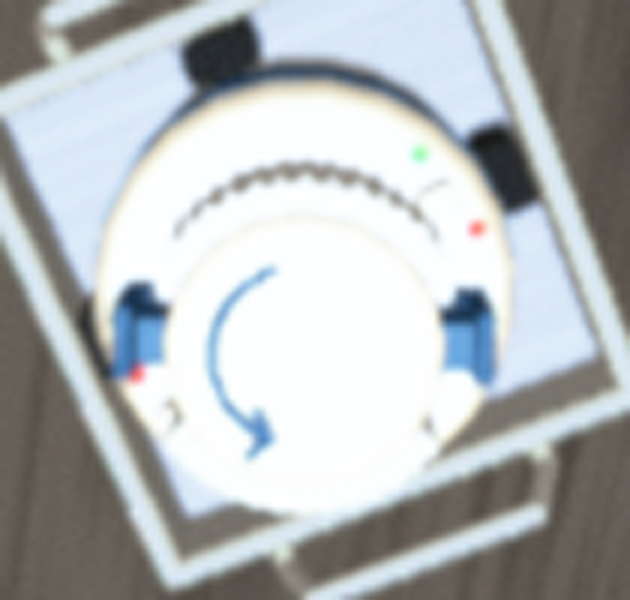

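The crop (image = 230+u/6, 130+v/6) shows the cap top centred near (304,352). The tabs sit at u≈140 and 470, both at v≈335. Red dots are at (137,374) and (477,229), and a green dot is at (420,153).

```bash
python3 - <<'E'
from h import *
f=load('w1'); q=lambda u,v:(230+u/6,130+v/6)
c=atz(f,q(304,352),.123); print('cap',c)
L=atz(f,q(162,352),.123);R=atz(f,q(447,352),.123);print('dia',np.linalg.norm(L-R))
r1=atz(f,q(137,374),.08);r2=atz(f,q(477,229),.08);g=atz(f,q(420,153),.08)
m=(r1+r2)/2;print('jar',m,np.linalg.norm(r1-r2),np.degrees(np.arctan2(*(r2-m)[1::-1])),np.degrees(np.arctan2(*(g-m)[1::-1])))
A=atz(f,q(140,348),.112);B=atz(f,q(470,350),.112);print('tabs',(A+B)/2,np.linalg.norm(A-B),np.degrees(np.arctan2(*(B-A)[1::-1])))
for t in [L,A]: pass
# overlay check: predicted tab corners for centre c, yaw
for yw in (-80,-82,-84):
  y=np.radians(yw);d=np.array([np.cos(y),np.sin(y),0]);e=np.array([-d[1],d[0],0])
  P=[[*(c+s*d*.034+k*e*.007)[:2],.117] for s in(-1,1) for k in(-1,1)]
  print(yw,((proj(f,P)-[230,130])*6).round(0).tolist())
b=load('t0');print(rel([c[0],c[1],.11],-81))
E
```

```text
cap [ 0.49222835 -0.14910093  0.123     ]
dia 0.04930491568842782
jar [ 0.49159235 -0.14928559  0.08      ] 0.07236099446662948 -56.575821633336346 -27.167978976597308
tabs [ 0.49012501 -0.14962529  0.112     ] 0.05907095687786849 -80.41600736003073
-80 [[112.0, 382.0], [110.0, 305.0], [496.0, 382.0], [498.0, 305.0]]
-82 [[111.0, 376.0], [111.0, 298.0], [494.0, 389.0], [499.0, 311.0]]
-84 [[110.0, 369.0], [112.0, 292.0], [492.0, 395.0], [500.0, 318.0]]
(array([  2.2,  -0.6, 149.7]), array([-0. ,  0. ,  0.9]))
```

Three independent estimates agree on the jar axis, about (0.492, -0.149). The cap yaw is about -80°, the catch at about -57° and the stop at about -26°, so the total turn is roughly 54°. Descending.

Scaled: 165 mm / 1000 = 0.165, 1.6 mm / 1000 = 0.0016.

apply_moves --motion '[{"travel":[0.0016,-0.0005,0.04],"twist":[0,0,0],"gripper":-1},{"travel":[0.0016,-0.0005,0.08],"twist":[0,0,0],"gripper":-1},{"travel":[0.0016,-0.0005,0.11],"twist":[0,0,0],"gripper":-1},{"travel":[0.0016,-0.0005,0.13],"twist":[0,0,0],"gripper":-1},{"travel":[0.0016,-0.0005,0.15],"twist":[0,0,0],"gripper":-1},{"travel":[0.0016,-0.0005,0.165],"twist":[0,0,0],"gripper":-1},{"travel":[0.0016,-0.0005,0.165],"twist":[0,0,0],"gripper":-1},{"travel":[0.0016,-0.0005,0.165],"twist":[0,0,0],"gripper":-1}]'

```text
time: 2.4
ee_pos: [0.4927, -0.1493, 0.0957]
ee_rot: [[0.985, 0.172, 0.001], [0.172, -0.985, -0.001], [0.001, 0.001, -1.0]]
wrist_force: [0.3, 0.7, -0.1]
width: 1.003
grasp_force: 0.0
```

apply_moves --motion '[{"travel":[0,0,0],"twist":[0,0,0],"gripper":0.2},{"travel":[0,0,0],"twist":[0,0,0],"gripper":0.2},{"travel":[0,0,0],"twist":[0,0,0],"gripper":0.3},{"travel":[0,0,0],"twist":[0,0,0],"gripper":0.3}]' --force 6

```text
time: 2.9
ee_pos: [0.4924, -0.1486, 0.0951]
ee_rot: [[0.985, 0.173, 0.0], [0.173, -0.985, -0.0], [0.0, 0.0, -1.0]]
wrist_force: [1.1, 0.1, 0.4]
width: 0.573
grasp_force: 0.0
```

```bash
python3 - <<'E'
from h import *
o=status.get_obs(); print({k:o[k] for k in('time','ee_pos','ee_rot','wrist_force','ft_torque','width','grasp_force')})
f=grab('wrist','w2');cv2.imwrite('pics/w2.png',f['color'])
E
```

```text
{'time': 2.9, 'ee_pos': array([ 0.49238802, -0.14855573,  0.09511407]), 'ee_rot': array([[ 9.84928410e-01,  1.72962473e-01,  1.02304836e-04],
       [ 1.72962478e-01, -9.84928413e-01, -4.41959463e-05],
       [ 9.31186999e-05,  6.12247411e-05, -9.99999994e-01]]), 'wrist_force': array([1.14504251, 0.0522015 , 0.35972397]), 'ft_torque': array([0.0145438 , 0.0133433 , 0.00999118]), 'width': 0.5732088202267338, 'grasp_force': 0.0}
```

View pics/w2.png

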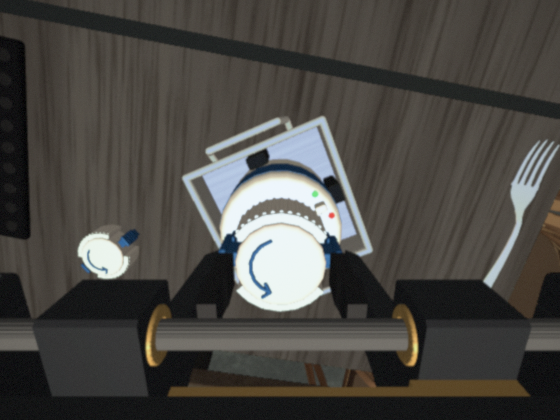

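The wrist view shows the fingertips straddling the cap symmetrically, close to the tabs at (228,243) and (332,245). The width reading may be nonlinear or still changing, so I'll close gently.

apply_moves --motion '[{"travel":[0,0,0],"twist":[0,0,0],"gripper":0.4},{"travel":[0,0,0],"twist":[0,0,0],"gripper":0.4}]' --force 6

```text
time: 3.2
ee_pos: [0.4923, -0.1486, 0.095]
ee_rot: [[0.985, 0.173, -0.0], [0.173, -0.985, 0.0], [-0.0, -0.0, -1.0]]
wrist_force: [0.7, -0.5, -0.0]
width: 0.308
grasp_force: 0.0
```

apply_moves --motion '[{"travel":[0,0,0],"twist":[0,0,0],"gripper":0.4},{"travel":[0,0,0],"twist":[0,0,0],"gripper":0.4}]'

```text
time: 3.45
ee_pos: [0.4923, -0.1486, 0.095]
ee_rot: [[0.985, 0.173, -0.0], [0.173, -0.985, 0.0], [-0.0, -0.0, -1.0]]
wrist_force: [-0.1, 0.5, 0.4]
width: 0.299
grasp_force: 0.0
```

```bash
python3 - <<'E'
from h import *
f=grab('wrist','w3');s=grab('side','s3')
cv2.imwrite('pics/w3c.png',np.hstack([f['color'][130:400,130:430],cv2.resize(s['color'][120:255,190:340],(300,270),interpolation=cv2.INTER_CUBIC)]))
E
```

```text
(no output)
```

View pics/w3c.png

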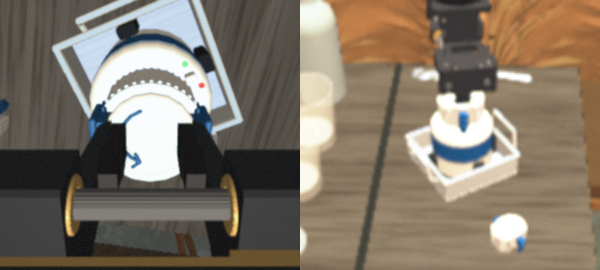

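```bash
python3 - <<'E'
from h import *
f=load('w3');s=load('s3');a=load('s0');b=load('t0');w=load('w1')
o=status.get_obs();T=o['ee_pos'];Y=o['ee_rot'][:,1]
P=[T+Y*k for k in(-.034,-.013,0,.013,.034)]
print('tips wrist crop',(proj(f,P)-[130,130]).round(0).tolist())
print('tips side crop',((proj(s,P)-[190,120])*2+[300,0]).round(0).tolist())
for z in(.123,.08): print('cap side', ((proj(s,[.492,-.149,z])-[190,120])*2+[300,0]).round(0), 'wrist',proj(f,[.492,-.149,z])-130)
def tri(*l):
    A=0;B=0
    for f,uv in l:
        c,d=ray(f,uv);d=d/np.linalg.norm(d);M=np.eye(3)-np.outer(d,d);A=A+M;B=B+M@c
    return np.linalg.solve(A,B)
q=(230+304/6,130+352/6)
print(tri((w,q),(a,(270.7,167))),tri((w,q),(b,(270+285/6,150+222/6))))
E
```

```text
tips wrist crop [[95.0, 115.0], [129.0, 115.0], [150.0, 115.0], [171.0, 114.0], [205.0, 114.0]]
tips side crop [[463.0, 127.0], [461.0, 117.0], [460.0, 111.0], [459.0, 105.0], [457.0, 96.0]]
cap side [[460.  94.]] wrist [[150.67704879 136.76605208]]
cap side [[460. 119.]] wrist [[150.83152308 105.77870353]]
[ 0.49074939 -0.14946053  0.12209603] [ 0.48883483 -0.14858596  0.10813165]
```

The projected tip positions don't match the picture: the fingers seem to be hovering above the cap's top. I'll look closely before doing anything else.

```bash
python3 - <<'E'
from h import *
f=load('w3');s=load('s3')
o=status.get_obs();T=o['ee_pos'];Y=o['ee_rot'][:,1];X=o['ee_rot'][:,0]
S=cv2.resize(s['color'][130:215,235:310],None,fx=5.3,fy=5.3,interpolation=cv2.INTER_CUBIC)
W=cv2.resize(f['color'][200:330,210:350],None,fx=2.85,fy=2.85,interpolation=cv2.INTER_CUBIC)
for dz,c in((0,(0,0,255)),(.019,(0,255,0)),(.034,(255,0,255))):
  for k in(-.0132,.0132):
    for e in(-.009,.009):
      P=T+Y*k+X*e+[0,0,dz]
      p=(proj(s,P)[0]-[235,130])*5.3;cv2.circle(S,tuple(p.astype(int).tolist()),2,c,-1)
      p=(proj(f,P)[0]-[210,200])*2.85;cv2.circle(W,tuple(p.astype(int).tolist()),2,c,-1)
h=450;o=np.zeros((h,800,3),np.uint8);o[:min(h,S.shape[0]),:S.shape[1]]=S[:h];o[:W.shape[0],400:400+W.shape[1]]=W[:, :400]
cv2.imwrite('pics/c3.png',o)
E
```

```text
(no output)
```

View pics/c3.png

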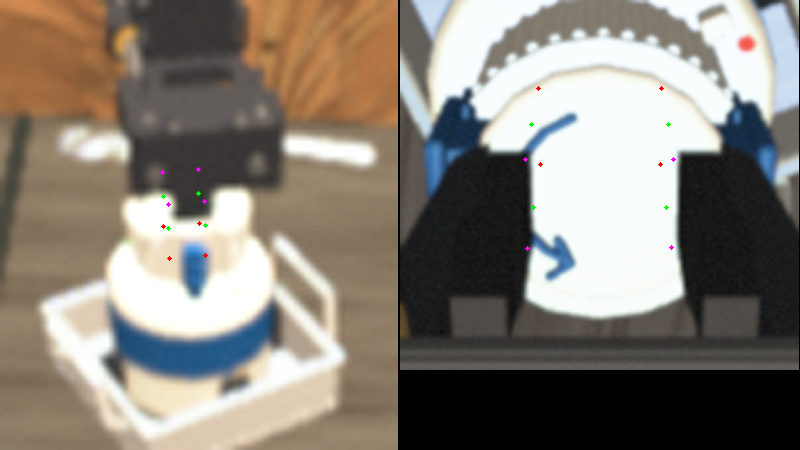

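Both views confirm it. The real fingertips (matching the magenta points) are about 30 mm above the reported TCP, at z≈0.125, just above the cap top. I'll open, go about 27 mm lower with an eye on the force, and close again.

Scaled: -5 mm / 1000 = -0.005.

apply_moves --motion '[{"travel":[0,0,-0.005],"twist":[0,0,0],"gripper":-1},{"travel":[0,0,-0.005],"twist":[0,0,0],"gripper":-1},{"travel":[0,0,-0.005],"twist":[0,0,0],"gripper":-1},{"travel":[0,0,-0.005],"twist":[0,0,0],"gripper":-1},{"travel":[0,0,-0.005],"twist":[0,0,0],"gripper":-1},{"travel":[0,0,-0.005],"twist":[0,0,0],"gripper":-1},{"travel":[0,0,-0.005],"twist":[0,0,0],"gripper":-1},{"travel":[0,0,-0.005],"twist":[0,0,0],"gripper":-1}]'

```text
time: 4.55
ee_pos: [0.4923, -0.1486, 0.1]
ee_rot: [[0.985, 0.173, -0.0], [0.173, -0.985, 0.0], [-0.0, -0.0, -1.0]]
wrist_force: [-0.3, 0.9, 1.0]
width: 0.999
grasp_force: 0.0
```

Scaled: 32 mm / 1000 = 0.032, 29 mm / 1000 = 0.029.

apply_moves --motion '[{"travel":[0,0,0.008],"twist":[0,0,0],"gripper":-1},{"travel":[0,0,0.014],"twist":[0,0,0],"gripper":-1},{"travel":[0,0,0.02],"twist":[0,0,0],"gripper":-1},{"travel":[0,0,0.025],"twist":[0,0,0],"gripper":-1},{"travel":[0,0,0.029],"twist":[0,0,0],"gripper":-1},{"travel":[0,0,0.032],"twist":[0,0,0],"gripper":-1},{"travel":[0,0,0.032],"twist":[0,0,0],"gripper":-1}]'

```text
time: 5.42
ee_pos: [0.4922, -0.1486, 0.0678]
ee_rot: [[0.985, 0.173, -0.0], [0.173, -0.985, 0.0], [-0.0, -0.0, -1.0]]
wrist_force: [0.7, 0.0, -0.0]
width: 0.997
grasp_force: 0.0
```

```bash
python3 - <<'E'
from h import *
f=grab('wrist','w4');s=grab('side','s4')
o=status.get_obs();T=o['ee_pos'];Y=o['ee_rot'][:,1];X=o['ee_rot'][:,0];print(T,o['wrist_force'],o['width'])
S=cv2.resize(s['color'][130:215,235:310],None,fx=5.3,fy=5.3,interpolation=cv2.INTER_CUBIC)
W=cv2.resize(f['color'][180:330,200:360],None,fx=2.5,fy=2.5,interpolation=cv2.INTER_CUBIC)
for dz,c in((.03,(255,0,255)),):
  for k in(-.044,.044):
    for e in(-.009,.009):
      P=T+Y*k+X*e+[0,0,dz]
      p=(proj(s,P)[0]-[235,130])*5.3;cv2.circle(S,tuple(p.astype(int).tolist()),2,c,-1)
      p=(proj(f,P)[0]-[200,180])*2.5;cv2.circle(W,tuple(p.astype(int).tolist()),2,c,-1)
h=450;o=np.zeros((h,800,3),np.uint8);o[:min(h,S.shape[0]),:S.shape[1]]=S[:h];o[:W.shape[0],400:800]=W[:, :400]
cv2.imwrite('pics/c4.png',o)
E
```

```text
[ 0.49245395 -0.14867759  0.06814072] [-0.43611555 -0.40832611  0.34942251] 0.9993905145175327
```

View pics/c4.png

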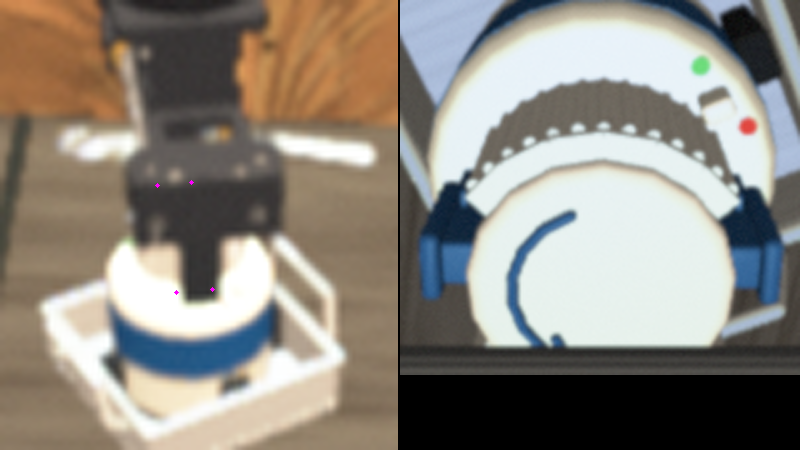

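The near finger now covers the tab in the side view, with its tip at z≈0.095 and its centre about 2 mm towards -x. The cap is centred between the fingers in the wrist view. I'll shift 1.5 mm and close gently.

Scaled: 1.5 mm / 1000 = 0.0015.

apply_moves --motion '[{"travel":[0.0015,0,0],"twist":[0,0,0],"gripper":-0.4},{"travel":[0.0015,0,0],"twist":[0,0,0],"gripper":-0.5},{"travel":[0.0015,0,0],"twist":[0,0,0],"gripper":-0.54},{"travel":[0.0015,0,0],"twist":[0,0,0],"gripper":-0.58},{"travel":[0.0015,0,0],"twist":[0,0,0],"gripper":-0.58}]' --force 6

```text
time: 6.15
ee_pos: [0.4938, -0.1484, 0.068]
ee_rot: [[0.985, 0.173, 0.0], [0.173, -0.985, -0.0], [-0.0, 0.0, -1.0]]
wrist_force: [-0.0, 1.9, 1.4]
width: 0.794
grasp_force: 0.6
```

apply_moves --motion '[{"travel":[0,0,0],"twist":[0,0,0],"gripper":0},{"travel":[0,0,0],"twist":[0,0,0],"gripper":0},{"travel":[0,0,0],"twist":[0,0,0],"gripper":0},{"travel":[0,0,0],"twist":[0,0,0],"gripper":0}]' --force 6

```text
time: 6.65
ee_pos: [0.4938, -0.1483, 0.068]
ee_rot: [[0.985, 0.173, -0.0], [0.173, -0.985, 0.0], [-0.0, -0.0, -1.0]]
wrist_force: [-1.2, 3.0, 1.5]
width: 0.756
grasp_force: 6.0
```

Contact is on the tabs at a width of 66.5 mm. The +y side is pressed harder, by about 3 N, so I'll step towards +y and raise the force.

apply_moves --motion '[{"travel":[0,-0.0007,0],"twist":[0,0,0],"gripper":0},{"travel":[0,-0.0007,0],"twist":[0,0,0],"gripper":0},{"travel":[0,-0.0007,0],"twist":[0,0,0],"gripper":0}]' --force 10

```text
time: 7.02
ee_pos: [0.4937, -0.1479, 0.0681]
ee_rot: [[0.985, 0.173, 0.0], [0.173, -0.985, -0.0], [0.0, 0.0, -1.0]]
wrist_force: [-1.2, 0.7, 1.9]
width: 0.714
grasp_force: 10.0
```

apply_moves --motion '[{"travel":[0,0,0],"twist":[0,0,0],"gripper":0.2},{"travel":[0,0,0],"twist":[0,0,0],"gripper":0.2},{"travel":[0,0,0],"twist":[0,0,0],"gripper":0.2}]' --force 15

```text
time: 7.4
ee_pos: [0.4938, -0.1478, 0.0681]
ee_rot: [[0.985, 0.173, 0.0], [0.173, -0.985, -0.0], [0.0, 0.0, -1.0]]
wrist_force: [-1.1, 0.1, 3.1]
width: 0.665
grasp_force: 15.0
```

Both tabs are in by about 4.7 mm and balanced. Starting the turn; anticlockwise is negative tool z.

Scaled: -10 degrees / 60 = -0.1667.

apply_moves --motion '[{"travel":[0,0,0],"twist":[0,0,-0.0333],"gripper":0.3},{"travel":[0,0,0],"twist":[0,0,-0.0833],"gripper":0.3},{"travel":[0,0,0],"twist":[0,0,-0.1333],"gripper":0.3},{"travel":[0,0,0],"twist":[0,0,-0.1667],"gripper":0.3}]' --force 16

```text
time: 7.9
ee_pos: [0.494, -0.1478, 0.0681]
ee_rot: [[0.939, 0.343, 0.001], [0.343, -0.939, -0.0], [0.0, 0.0, -1.0]]
wrist_force: [-0.3, 0.5, 2.9]
width: 0.654
grasp_force: 16.0
```

```bash
cat > st.py <<'E'
from h import *
o=status.get_obs();R=o['ee_rot']
print('yaw',np.degrees(np.arctan2(R[1,1],R[0,1])).round(2),'p',o['ee_pos'].round(4),'F',o['wrist_force'].round(1),'M',o['ft_torque'].round(3),'w',round(o['width'],3),'g',round(float(o['grasp_force']),1),'t',o['time'],'tau6',o['joint_torque'][5].round(3))
E
python3 st.py
```

```text
yaw -69.92 p [ 0.494  -0.1478  0.0681] F [-0.3  0.5  2.9] M [ 0.191  0.028 -0.089] w 0.654 g 16.0 t 7.9 tau6 0.192
```

Scaled: -11 degrees / 60 = -0.1833.

apply_moves --motion '[{"travel":[0,0,0],"twist":[0,0,-0.05],"gripper":0.3},{"travel":[0,0,0],"twist":[0,0,-0.1],"gripper":0.3},{"travel":[0,0,0],"twist":[0,0,-0.15],"gripper":0.3},{"travel":[0,0,0],"twist":[0,0,-0.1833],"gripper":0.3},{"travel":[0,0,0],"twist":[0,0,-0.1833],"gripper":0.3}]'

```text
time: 8.52
ee_pos: [0.4939, -0.1477, 0.0681]
ee_rot: [[0.858, 0.514, 0.0], [0.514, -0.858, -0.0], [0.0, 0.0, -1.0]]
wrist_force: [-0.2, 1.2, 3.2]
width: 0.657
grasp_force: 16.0
```

```bash
python3 st.py
```

```text
yaw -59.04 p [ 0.4939 -0.1477  0.0681] F [-0.2  1.2  3.2] M [ 0.142 -0.009  0.016] w 0.657 g 16.0 t 8.525 tau6 -0.205
```

Scaled: -2 degrees / 60 = -0.0333.

apply_moves --motion '[{"travel":[0,0,0],"twist":[0,0,-0.0167],"gripper":0.3},{"travel":[0,0,0],"twist":[0,0,-0.0333],"gripper":0.3}]'

```text
time: 8.78
ee_pos: [0.4938, -0.1477, 0.0681]
ee_rot: [[0.839, 0.545, 0.0], [0.545, -0.839, -0.0], [0.0, 0.0, -1.0]]
wrist_force: [-0.5, 1.8, 2.7]
width: 0.657
grasp_force: 16.0
```

```bash
python3 st.py
```

```text
yaw -56.99 p [ 0.4938 -0.1477  0.0681] F [-0.5  1.8  2.7] M [ 0.24  -0.034 -0.07 ] w 0.657 g 16.0 t 8.775 tau6 0.11
```

Scaled: -2 degrees / 60 = -0.0333.

apply_moves --motion '[{"travel":[0,0,0],"twist":[0,0,-0.0167],"gripper":0.3},{"travel":[0,0,0],"twist":[0,0,-0.0333],"gripper":0.3}]'

```text
time: 9.02
ee_pos: [0.4938, -0.1477, 0.0681]
ee_rot: [[0.819, 0.574, 0.0], [0.574, -0.819, -0.0], [0.0, 0.0, -1.0]]
wrist_force: [-0.4, 1.1, 4.2]
width: 0.651
grasp_force: 16.0
```

```bash
python3 st.py
```

```text
yaw -54.99 p [ 0.4938 -0.1477  0.0681] F [-0.4  1.1  4.2] M [ 0.143  0.026 -0.088] w 0.651 g 16.0 t 9.025 tau6 0.105
```

Scaled: -2 degrees / 60 = -0.0333.

apply_moves --motion '[{"travel":[0,0,0],"twist":[0,0,-0.0167],"gripper":0.3},{"travel":[0,0,0],"twist":[0,0,-0.0333],"gripper":0.3}]'

```text
time: 9.28
ee_pos: [0.4938, -0.1477, 0.0681]
ee_rot: [[0.798, 0.602, 0.0], [0.602, -0.798, -0.0], [0.0, 0.0, -1.0]]
wrist_force: [0.7, 1.8, 4.0]
width: 0.652
grasp_force: 16.0
```

```bash
python3 st.py
```

```text
yaw -52.98 p [ 0.4938 -0.1477  0.0681] F [0.7 1.8 4. ] M [ 0.217 -0.037 -0.103] w 0.652 g 16.0 t 9.275 tau6 0.11
```

Scaled: -3 degrees / 60 = -0.05.

apply_moves --motion '[{"travel":[0,0,0],"twist":[0,0,-0.0167],"gripper":0.3},{"travel":[0,0,0],"twist":[0,0,-0.05],"gripper":0.3}]'

```text
time: 9.52
ee_pos: [0.4938, -0.1477, 0.0681]
ee_rot: [[0.765, 0.644, 0.0], [0.644, -0.765, -0.0], [0.0, 0.0, -1.0]]
wrist_force: [0.4, 1.0, 5.6]
width: 0.658
grasp_force: 16.0
```

```bash
python3 st.py
```

```text
yaw -49.93 p [ 0.4938 -0.1477  0.0681] F [0.4 1.  5.6] M [ 0.248 -0.029 -0.019] w 0.658 g 16.0 t 9.525 tau6 0.406
```

Scaled: -10 degrees / 60 = -0.1667.

apply_moves --motion '[{"travel":[0,0,0],"twist":[0,0,-0.0333],"gripper":0.3},{"travel":[0,0,0],"twist":[0,0,-0.0667],"gripper":0.3},{"travel":[0,0,0],"twist":[0,0,-0.1],"gripper":0.3},{"travel":[0,0,0],"twist":[0,0,-0.1333],"gripper":0.3},{"travel":[0,0,0],"twist":[0,0,-0.1667],"gripper":0.3}]'

```text
time: 10.15
ee_pos: [0.4937, -0.1478, 0.0681]
ee_rot: [[0.642, 0.767, 0.0], [0.767, -0.642, -0.0], [-0.0, 0.0, -1.0]]
wrist_force: [0.5, 1.9, 5.4]
width: 0.653
grasp_force: 16.0
```

```bash
python3 st.py
```

```text
yaw -39.91 p [ 0.4937 -0.1478  0.0681] F [0.5 1.9 5.4] M [ 0.205  0.054 -0.037] w 0.653 g 16.0 t 10.15 tau6 0.308
```

Scaled: -4 degrees / 60 = -0.0667.

apply_moves --motion '[{"travel":[0,0,0],"twist":[0,0,-0.0167],"gripper":0.3},{"travel":[0,0,0],"twist":[0,0,-0.05],"gripper":0.3},{"travel":[0,0,0],"twist":[0,0,-0.0667],"gripper":0.3}]'

```text
time: 10.52
ee_pos: [0.4938, -0.1476, 0.0681]
ee_rot: [[0.587, 0.81, 0.0], [0.81, -0.587, 0.0], [0.0, 0.0, -1.0]]
wrist_force: [0.2, 2.0, 5.2]
width: 0.656
grasp_force: 16.0
```

```bash
python3 st.py
```

```text
yaw -35.93 p [ 0.4938 -0.1476  0.0681] F [0.2 2.  5.2] M [ 0.215 -0.084 -0.135] w 0.656 g 16.0 t 10.525 tau6 0.024
```

Scaled: -4 degrees / 60 = -0.0667.

apply_moves --motion '[{"travel":[0,0,0],"twist":[0,0,-0.0167],"gripper":0.3},{"travel":[0,0,0],"twist":[0,0,-0.0333],"gripper":0.3},{"travel":[0,0,0],"twist":[0,0,-0.05],"gripper":0.3},{"travel":[0,0,0],"twist":[0,0,-0.0667],"gripper":0.3}]'

```text
time: 11.02
ee_pos: [0.4938, -0.1475, 0.068]
ee_rot: [[0.529, 0.849, 0.0], [0.849, -0.529, 0.0], [0.0, 0.0, -1.0]]
wrist_force: [0.7, 2.6, 5.2]
width: 0.654
grasp_force: 16.0
```

```bash
python3 st.py
```

```text
yaw -31.95 p [ 0.4938 -0.1475  0.068 ] F [0.7 2.6 5.2] M [ 0.312 -0.108 -0.012] w 0.654 g 16.0 t 11.025 tau6 0.091
```

Scaled: -1 degrees / 60 = -0.0167.

apply_moves --motion '[{"travel":[0,0,0],"twist":[0,0,-0.0167],"gripper":0.3}]'

```text
time: 11.15
ee_pos: [0.4938, -0.1474, 0.068]
ee_rot: [[0.514, 0.858, 0.0], [0.858, -0.514, 0.0], [0.001, 0.0, -1.0]]
wrist_force: [1.2, 2.5, 5.0]
width: 0.652
grasp_force: 16.0
```

```bash
python3 st.py
```

```text
yaw -30.95 p [ 0.4938 -0.1474  0.068 ] F [1.2 2.5 5. ] M [ 0.389 -0.125 -0.044] w 0.652 g 16.0 t 11.15 tau6 0.09
```

Scaled: -1 degrees / 60 = -0.0167.

apply_moves --motion '[{"travel":[0,0,0],"twist":[0,0,-0.0167],"gripper":0.3}]'

```text
time: 11.28
ee_pos: [0.4938, -0.1474, 0.0681]
ee_rot: [[0.499, 0.866, 0.0], [0.866, -0.499, 0.0], [0.001, 0.0, -1.0]]
wrist_force: [0.8, 2.8, 4.8]
width: 0.654
grasp_force: 16.0
```

```bash
python3 st.py
```

```text
yaw -29.95 p [ 0.4938 -0.1474  0.0681] F [0.8 2.8 4.8] M [ 0.412 -0.149 -0.101] w 0.654 g 16.0 t 11.275 tau6 0.09
```

Scaled: -1 degrees / 60 = -0.0167.

apply_moves --motion '[{"travel":[0,0,0],"twist":[0,0,-0.0167],"gripper":0.3}]'

```text
time: 11.4
ee_pos: [0.4938, -0.1473, 0.068]
ee_rot: [[0.484, 0.875, 0.0], [0.875, -0.484, 0.001], [0.001, -0.0, -1.0]]
wrist_force: [1.1, 2.4, 5.2]
width: 0.653
grasp_force: 16.0
```

```bash
python3 st.py
```

```text
yaw -28.95 p [ 0.4938 -0.1473  0.068 ] F [1.1 2.4 5.2] M [ 0.426 -0.083 -0.051] w 0.653 g 16.0 t 11.4 tau6 0.09
```

Scaled: -1 degrees / 60 = -0.0167.

apply_moves --motion '[{"travel":[0,0,0],"twist":[0,0,-0.0167],"gripper":0.3}]'

```text
time: 11.52
ee_pos: [0.4938, -0.1473, 0.0681]
ee_rot: [[0.469, 0.883, 0.0], [0.883, -0.469, 0.001], [0.001, -0.0, -1.0]]
wrist_force: [-0.0, 2.4, 4.6]
width: 0.657
grasp_force: 16.0
```

```bash
python3 st.py
```

```text
yaw -27.95 p [ 0.4938 -0.1473  0.0681] F [-0.   2.4  4.6] M [ 0.456 -0.137 -0.091] w 0.657 g 16.0 t 11.525 tau6 0.082
```

Scaled: -0.7 degrees / 60 = -0.0117.

apply_moves --motion '[{"travel":[0,0,0],"twist":[0,0,-0.0117],"gripper":0.3}]'

```text
time: 11.65
ee_pos: [0.4938, -0.1473, 0.068]
ee_rot: [[0.458, 0.889, 0.0], [0.889, -0.458, 0.001], [0.001, -0.0, -1.0]]
wrist_force: [0.4, 2.8, 5.1]
width: 0.655
grasp_force: 16.0
```

```bash
python3 st.py
```

```text
yaw -27.26 p [ 0.4938 -0.1473  0.068 ] F [0.4 2.8 5.1] M [ 0.415 -0.058 -0.109] w 0.655 g 16.0 t 11.65 tau6 -0.031
```

Scaled: -0.7 degrees / 60 = -0.0117.

apply_moves --motion '[{"travel":[0,0,0],"twist":[0,0,-0.0117],"gripper":0.3}]'

```text
time: 11.78
ee_pos: [0.4937, -0.1473, 0.068]
ee_rot: [[0.447, 0.894, -0.0], [0.894, -0.447, 0.001], [0.001, -0.0, -1.0]]
wrist_force: [0.6, 1.8, 5.5]
width: 0.652
grasp_force: 16.0
```

```bash
python3 st.py
```

```text
yaw -26.56 p [ 0.4937 -0.1473  0.068 ] F [0.6 1.8 5.5] M [ 0.458 -0.007 -0.157] w 0.652 g 16.0 t 11.775 tau6 -0.027
```

Scaled: -0.7 degrees / 60 = -0.0117.

apply_moves --motion '[{"travel":[0,0,0],"twist":[0,0,-0.0117],"gripper":0.3}]'

```text
time: 11.9
ee_pos: [0.4936, -0.1473, 0.068]
ee_rot: [[0.436, 0.9, -0.0], [0.9, -0.436, 0.001], [0.001, -0.001, -1.0]]
wrist_force: [-0.8, 3.8, 5.7]
width: 0.653
grasp_force: 16.0
```

```bash
python3 st.py
```

```text
yaw -25.86 p [ 0.4936 -0.1473  0.068 ] F [-0.8  3.8  5.7] M [ 0.395  0.003 -0.158] w 0.653 g 16.0 t 11.9 tau6 -0.025
```

Scaled: -0.7 degrees / 60 = -0.0117.

apply_moves --motion '[{"travel":[0,0,0],"twist":[0,0,-0.0117],"gripper":0.3}]'

```text
time: 12.02
ee_pos: [0.4934, -0.1472, 0.0679]
ee_rot: [[0.425, 0.905, -0.001], [0.905, -0.425, 0.001], [0.0, -0.001, -1.0]]
wrist_force: [-1.3, 2.1, 5.4]
width: 0.657
grasp_force: 16.0
```

```bash
python3 st.py
```

```text
yaw -25.16 p [ 0.4934 -0.1472  0.0679] F [-1.3  2.1  5.4] M [ 0.382  0.168 -0.179] w 0.657 g 16.0 t 12.025 tau6 -0.027
```

The torque has climbed to 0.18 N m right where the stop should be (-25.7°). I'll ease back slightly and lift straight up.

Scaled: -5 mm / 1000 = -0.005, -3 mm / 1000 = -0.003, 0.7 degrees / 60 = 0.0117.

apply_moves --motion '[{"travel":[0,0,0],"twist":[0,0,0.0117],"gripper":0.3},{"travel":[0,0,-0.001],"twist":[0,0,0.0117],"gripper":0.3},{"travel":[0,0,-0.003],"twist":[0,0,0.0117],"gripper":0.3},{"travel":[0,0,-0.005],"twist":[0,0,0.0117],"gripper":0.3}]'

```text
time: 12.52
ee_pos: [0.4932, -0.1474, 0.0727]
ee_rot: [[0.437, 0.899, -0.001], [0.899, -0.437, 0.001], [0.0, -0.001, -1.0]]
wrist_force: [-1.1, 1.9, 1.5]
width: 0.655
grasp_force: 16.0
```

```bash
python3 st.py
```

```text
yaw -25.92 p [ 0.4932 -0.1474  0.0727] F [-1.1  1.9  1.5] M [0.197 0.081 0.   ] w 0.655 g 16.0 t 12.525 tau6 -0.02
```

The liner push has faded and nothing resists, so it's free. Lifting clear.

Scaled: -75 mm / 1000 = -0.075, -62 mm / 1000 = -0.062.

apply_moves --motion '[{"travel":[0,0,-0.005],"twist":[0,0,0],"gripper":0.3},{"travel":[0,0,-0.012],"twist":[0,0,0],"gripper":0.3},{"travel":[0,0,-0.022],"twist":[0,0,0],"gripper":0.3},{"travel":[0,0,-0.034],"twist":[0,0,0],"gripper":0.3},{"travel":[0,0,-0.048],"twist":[0,0,0],"gripper":0.3},{"travel":[0,0,-0.062],"twist":[0,0,0],"gripper":0.3},{"travel":[0,0,-0.075],"twist":[0,0,0],"gripper":0.3},{"travel":[0,0,-0.075],"twist":[0,0,0],"gripper":0.3}]'

```text
time: 13.52
ee_pos: [0.4945, -0.1482, 0.1495]
ee_rot: [[0.438, 0.899, 0.002], [0.899, -0.438, -0.001], [-0.0, 0.003, -1.0]]
wrist_force: [-0.3, -0.5, -0.8]
width: 0.657
grasp_force: 16.0
```

```bash
python3 - <<'E'
import st
from h import *
s=grab('side','s5');w=grab('wrist','w5')
print(rel([.5035,.1505,.148],-75), rel([.5035,.1505,.148],-26))
print(proj(s,[[.4925,-.148,.123+.08]]))
S=cv2.resize(s['color'][80:230,215:315],None,fx=4,fy=4,interpolation=cv2.INTER_CUBIC)
W=cv2.resize(w['color'][150:330,180:380],None,fx=2,fy=2)
o=np.zeros((600,800,3),np.uint8);o[:,:400]=S;o[:360,400:]=W;cv2.imwrite('pics/c5.png',o)
E
```

```text
yaw -25.95 p [ 0.4945 -0.1482  0.1495] F [-0.3 -0.5 -0.8] M [-0.072 -0.079  0.038] w 0.657 g 16.0 t 13.525 tau6 -0.0
(array([ 2.724e+02, -1.215e+02, -1.000e-01]), array([-0. ,  0. , 49.1])) (array([ 2.724e+02, -1.215e+02, -1.000e-01]), array([-0. ,  0. ,  0.1]))
[[268.90508511 141.5130581 ]]
```

View pics/c5.png

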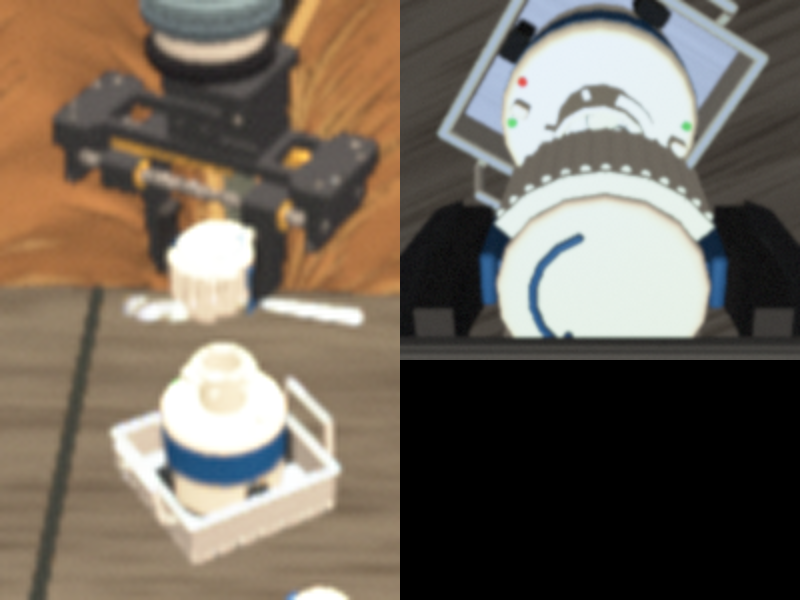

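The side view shows the bare neck below and the cap upright and held between the fingers. The cap's underside is about 14 mm above the reported TCP. Carrying it to the mat, centre about (0.503, 0.150).

Scaled: 272 mm / 1000 = 0.272, -121 mm / 1000 = -0.121.

apply_moves --motion '[{"travel":[0.02,-0.009,0],"twist":[0,0,0],"gripper":0.3},{"travel":[0.055,-0.025,0],"twist":[0,0,0],"gripper":0.3},{"travel":[0.095,-0.042,0],"twist":[0,0,0],"gripper":0.3},{"travel":[0.135,-0.06,0],"twist":[0,0,0],"gripper":0.3},{"travel":[0.175,-0.078,0],"twist":[0,0,0],"gripper":0.3},{"travel":[0.215,-0.096,0],"twist":[0,0,0],"gripper":0.3},{"travel":[0.25,-0.111,0],"twist":[0,0,0],"gripper":0.3},{"travel":[0.272,-0.121,0],"twist":[0,0,0],"gripper":0.3},{"travel":[0.272,-0.121,0],"twist":[0,0,0],"gripper":0.3},{"travel":[0.272,-0.121,0],"twist":[0,0,0],"gripper":0.3}]'

```text
time: 14.88
ee_pos: [0.5035, 0.1493, 0.1474]
ee_rot: [[0.437, 0.899, -0.001], [0.899, -0.437, -0.0], [-0.001, -0.001, -1.0]]
wrist_force: [-0.7, 0.1, -1.3]
width: 0.653
grasp_force: 16.0
```

Scaled: 145 mm / 1000 = 0.145, 138 mm / 1000 = 0.138.

apply_moves --motion '[{"travel":[0,0,0.025],"twist":[0,0,0],"gripper":0.3},{"travel":[0,0,0.06],"twist":[0,0,0],"gripper":0.3},{"travel":[0,0,0.095],"twist":[0,0,0],"gripper":0.3},{"travel":[0,0,0.12],"twist":[0,0,0],"gripper":0.3},{"travel":[0,0,0.138],"twist":[0,0,0],"gripper":0.3},{"travel":[0,0,0.145],"twist":[0,0,0],"gripper":0.3},{"travel":[0,0,0.145],"twist":[0,0,0],"gripper":0.3},{"travel":[0,0,0.145],"twist":[0,0,0],"gripper":0.3}]'

```text
time: 15.88
ee_pos: [0.5048, 0.1499, 0.004]
ee_rot: [[0.438, 0.899, 0.002], [0.899, -0.438, 0.0], [0.001, 0.002, -1.0]]
wrist_force: [0.2, -0.4, -0.2]
width: 0.648
grasp_force: 16.0
```

```bash
python3 st.py
```

```text
yaw -25.95 p [0.5048 0.1499 0.004 ] F [ 0.2 -0.4 -0.2] M [-0.035 -0.09  -0.036] w 0.648 g 16.0 t 15.875 tau6 -0.001
```

Not in contact yet (F_z ≈ 0). Stepping down to feel the mat.

Scaled: 8 mm / 1000 = 0.008, 6 mm / 1000 = 0.006.

apply_moves --motion '[{"travel":[0,0,0.003],"twist":[0,0,0],"gripper":0.3},{"travel":[0,0,0.006],"twist":[0,0,0],"gripper":0.3},{"travel":[0,0,0.008],"twist":[0,0,0],"gripper":0.3},{"travel":[0,0,0.008],"twist":[0,0,0],"gripper":0.3}]'

```text
time: 16.38
ee_pos: [0.5037, 0.1499, -0.0052]
ee_rot: [[0.438, 0.899, -0.001], [0.899, -0.438, -0.0], [-0.0, -0.0, -1.0]]
wrist_force: [-1.1, -0.1, -1.2]
width: 0.65
grasp_force: 16.0
```

Scaled: 1 mm / 1000 = 0.001.

apply_moves --motion '[{"travel":[0,0,0.001],"twist":[0,0,0],"gripper":0.3},{"travel":[0,0,0.001],"twist":[0,0,0],"gripper":0.3}]'

```text
time: 16.62
ee_pos: [0.5039, 0.1499, -0.006]
ee_rot: [[0.438, 0.899, -0.0], [0.899, -0.438, 0.0], [-0.0, -0.0, -1.0]]
wrist_force: [0.1, 0.6, -2.3]
width: 0.653
grasp_force: 16.0
```

Scaled: 1 mm / 1000 = 0.001.

apply_moves --motion '[{"travel":[0,0,0.001],"twist":[0,0,0],"gripper":0.3},{"travel":[0,0,0.001],"twist":[0,0,0],"gripper":0.3}]'

```text
time: 16.88
ee_pos: [0.5043, 0.1498, -0.0063]
ee_rot: [[0.437, 0.899, 0.0], [0.899, -0.437, -0.0], [0.0, 0.001, -1.0]]
wrist_force: [-2.0, -2.1, 6.4]
width: 0.653
grasp_force: 16.0
```

Contact is felt at exactly the predicted height. I'll ease the grip, open and retreat.

apply_moves --motion '[{"travel":[0,0,0],"twist":[0,0,0],"gripper":0.3},{"travel":[0,0,0],"twist":[0,0,0],"gripper":0.3},{"travel":[0,0,0],"twist":[0,0,0],"gripper":0.3}]' --force 6

```text
time: 17.25
ee_pos: [0.5045, 0.1498, -0.0064]
ee_rot: [[0.437, 0.899, 0.001], [0.899, -0.437, -0.0], [0.0, 0.001, -1.0]]
wrist_force: [-1.9, -0.7, 5.5]
width: 0.758
grasp_force: 6.0
```

apply_moves --motion '[{"travel":[0,0,0],"twist":[0,0,0],"gripper":-0.6},{"travel":[0,0,0],"twist":[0,0,0],"gripper":-1},{"travel":[0,0,0],"twist":[0,0,0],"gripper":-1},{"travel":[0,0,0],"twist":[0,0,0],"gripper":-1},{"travel":[0,0,0],"twist":[0,0,0],"gripper":-1}]'

```text
time: 17.88
ee_pos: [0.5039, 0.1499, -0.0071]
ee_rot: [[0.437, 0.899, -0.0], [0.899, -0.437, -0.0], [-0.0, -0.0, -1.0]]
wrist_force: [0.5, -0.2, -0.5]
width: 1.002
grasp_force: 0.0
```

apply_moves --motion '[{"travel":[0,0,-0.005],"twist":[0,0,0],"gripper":-1},{"travel":[0,0,-0.02],"twist":[0,0,0],"gripper":-1},{"travel":[0,0,-0.05],"twist":[0,0,0],"gripper":-1},{"travel":[0,0,-0.09],"twist":[0,0,0],"gripper":-1},{"travel":[0,0,-0.13],"twist":[0,0,0],"gripper":-1},{"travel":[0,0,-0.16],"twist":[0,0,0],"gripper":-1},{"travel":[0,0,-0.16],"twist":[0,0,0],"gripper":-1},{"travel":[0,0,-0.16],"twist":[0,0,0],"gripper":-1}]'

```text
time: 18.88
ee_pos: [0.5034, 0.1498, 0.1526]
ee_rot: [[0.438, 0.899, -0.001], [0.899, -0.438, -0.0], [-0.0, -0.0, -1.0]]
wrist_force: [-0.7, -0.6, -1.0]
width: 1.0
grasp_force: 0.0
```

```bash
python3 - <<'E'
import st
from h import *
s=grab('side','s6');w=grab('wrist','w6')
def blob(f,p,r=40):
    u,v=proj(f,p)[0].astype(int);c=f['color'].astype(int)
    y0,x0=max(v-r,0),max(u-r,0);a=c[y0:v+r,x0:u+r]; m=(a.min(2)>170);n,l,st_,ce=cv2.connectedComponentsWithStats(m.astype(np.uint8))
    i=1+np.argmax(st_[1:,4]);return (ce[i]+[x0,y0]).round(1),st_[i].tolist(),(u,v)
for f,n in((s,'side'),(w,'wrist')):
    r=blob(f,[.503,.150,.049]);print(n,r,atz(f,r[0],.04 if n=='side' else .045))
E
```

```text
yaw -25.95 p [0.5034 0.1498 0.1526] F [-0.7 -0.6 -1. ] M [-0.01  -0.106 -0.055] w 1.0 g 0.0 t 18.875 tau6 0.001
side (array([257.6, 279.5]), [27, 30, 28, 29, 591], (np.int64(257), np.int64(276))) [0.50311881 0.15251401 0.04      ]
wrist (array([283. , 197.8]), [16, 9, 53, 63, 2701], (np.int64(281), np.int64(198))) [0.50426345 0.14887679 0.045     ]
```

Both views place the white cap upright at about (0.503, 0.150), on the mat centre, and the arm is clear. Handing in.

```bash
python3 -c "
from h import *
print(ticket.finish_job())"
```

```text
the job is handed in; nothing more can be done
None
```

The cap was turned to its stop, lifted off the jar and left standing near the centre of the drip mat, and the job is handed in at about 19 s; no verdict came back. I didn't measure the jar's slip directly, but the highest torque read was about 0.18 N m, against the clamp's 0.35.

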